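# Load the steel links onto the deburring stands by size

### The job

Three of the steel parts on the bench are links: a round barrel body with a holed flat tang on top. Stand each link upright on the middle of the round wooden stand of its size (largest link on the largest stand, middle on the middle, smallest on the smallest), one after another from the largest to the smallest, setting each down rather than dropping it. Leave the barrel without a tang, the square-bodied block and the scraper where they are.

Things in the scene. Friction and masses are not known exactly. Their poses are not given: they have to be found in the camera images.
- link_large_mid (a point): The largest of three loose steel links, 96 mm tall, upright: a round barrel body 62 mm tall (62 mm across at the belly, 46 mm at foot and top) with a flat tang on top 34 mm tall, 38 mm wide, 18 mm thick with a 20 mm cross hole. Point: its centre, on the axis, 48 mm above the foot; the tang spans 14 to 48 mm above it. z up; x along the tang's thickness, y its width.
- link_medium_mid (a point): The middle-sized of three loose steel links, 74 mm tall, upright: a round barrel body 46 mm tall (43 mm across at the belly, 32 mm at foot and top) with a flat tang on top 28 mm tall, 30 mm wide, 14 mm thick with a 15 mm cross hole. Point: its centre, on the axis, 37 mm above the foot; the tang spans 9 to 37 mm above it. z up; x along the tang's thickness, y its width.
- link_small_mid (a point): The smallest of three loose steel links, 58 mm tall, upright: a round barrel body 34 mm tall (32 mm across at the belly, 25 mm at foot and top) with a flat tang on top 24 mm tall, 24 mm wide, 12 mm thick with a 12 mm cross hole. Point: its centre, on the axis, 29 mm above the foot; the tang spans 5 to 29 mm above it. z up; x along the tang's thickness, y its width.
- stand_large: The largest of the three round wooden stands, for the largest link: a flat fixed disc 110 mm across, 12 mm high. Origin at the centre of its underside, so its flat top is 12 mm above; z up. A small dark dot marks the middle of the top.
- stand_medium: The middle-sized of the three round wooden stands, for the middle-sized link: a flat fixed disc 84 mm across, 12 mm high. Origin at the centre of its underside, so its flat top is 12 mm above; z up. A small dark dot marks the middle of the top.
- stand_small: The smallest of the three round wooden stands, for the smallest link: a flat fixed disc 60 mm across, 12 mm high. Origin at the centre of its underside, so its flat top is 12 mm above; z up. A small dark dot marks the middle of the top.
- plain_barrel_mid (a point): A loose steel barrel without a tang, standing upright, 46 mm across at its belly and 60 mm tall, with a flat top; not a link, stays where it is. This point is its centre, half-way up; z up along its axis.
- eye_block_mid (a point): A loose steel block with a square body (44 x 44 x 32 mm) and a holed tang on top (28 mm tall, 30 mm wide, 14 mm thick), 60 mm tall in all; its body is square, not a barrel, so it is not a link and stays where it is. This point is its centre, half-way up; z up, x along the tang's thickness.
- scraper: A loose deburring scraper with a grey handle and steel shank, 140 mm long, lying flat towards the far side, 26 mm high; stays where it is. Its x axis runs along its length, handle to -x; origin at its underside.
Not all that is in view belongs to the job. What is shaped like the part that bears link_medium_mid but blue or yellow is not meant.

How it is judged:
On the way, in this order (a step that is already met when the one before it is completed fails the run):
1. the largest link stands released on the middle of its stand (horizontal distance between link_large_mid and stand_large below 0.015 m and z of link_large_mid in the frame of stand_large between 0.056 and 0.064 m and angle between link_large_mid's own z axis and vertical below 0.1 rad and linear speed of link_large below 0.02 m/s and contact force between the fingers and link_large below 0.05 N), for 0.2 s.
2. the middle-sized link stands released on the middle of its stand (horizontal distance between link_medium_mid and stand_medium below 0.015 m and z of link_medium_mid in the frame of stand_medium between 0.045 and 0.053 m and angle between link_medium_mid's own z axis and vertical below 0.1 rad and linear speed of link_medium below 0.02 m/s and contact force between the fingers and link_medium below 0.05 N), for 0.2 s.
3. the smallest link stands released on the middle of its stand (horizontal distance between link_small_mid and stand_small below 0.015 m and z of link_small_mid in the frame of stand_small between 0.037 and 0.045 m and angle between link_small_mid's own z axis and vertical below 0.1 rad and linear speed of link_small below 0.02 m/s and contact force between the fingers and link_small below 0.05 N), for 0.2 s.
At the end, for the whole second after the job is handed in: Each link stands upright (within 0.1 rad), at rest and released, on the stand of its size, its axis within 15 mm of the stand's centre and its foot on the stand's top within 4 mm; the plain barrel, the square-bodied eye block and the scraper lie within 20 mm of where they started (all of step 1 and all of step 2 and all of step 3 and distance of each of plain_barrel_mid, eye_block_mid, scraper from where it was at the start of the episode below 0.02 m); the robot touches nothing.
It fails at once if the plain barrel, the square-bodied block or the scraper is moved more than 20 mm (distance of any of plain_barrel_mid, eye_block_mid, scraper from where it was at the start of the episode above 0.02 m).
It fails at once if a link falls over (angle between any of link_large_mid, link_medium_mid, link_small_mid's own z axis and vertical above 0.8 rad).
It fails at once if a link is let go more than 25 mm above the top of a stand ((height (world z) of link_large_mid above 0.085 m and contact force between the fingers and link_large below 0.02 N) or (height (world z) of link_medium_mid above 0.074 m and contact force between the fingers and link_medium below 0.02 N) or (height (world z) of link_small_mid above 0.066 m and contact force between the fingers and link_small below 0.02 N)).
It also fails if it takes over 96 s, if anything falls off the work surface, if the arm or the gripper's body presses on something with over 40 N, if the wrist force passes 120 N, or if a joint passes its speed limit or range.

### The arm

A 6-joint arm with a two-finger parallel gripper is mounted at the origin on the work surface. World frame = base frame: x ahead of the robot, y to its left, z up, the work surface at z = 0. Lengths are in m, angles in rad, forces in N, time in s.
With the tool pointing down it reaches from about 0.3 to 0.875 m from the base axis. Payload 6.4 kg.
Tool frame: the origin (TCP) lies between the finger pads; the fingertips stand 11 mm ahead of it and the grasp point (between the pads) lies 8 mm behind it (ctrl.tcp_to_tips is the distance from the TCP to the fingertips, in m); x points along the fingers, z is the direction in which the jaws open and shut, and the axes are right-handed (so a half turn about x gives the same grasp; the last joint's range is limited). The gripper opens to 85 mm and grips with 20 to 120 N. Pads are 22 mm wide; open, the fingers measure 114 mm over their backs; the gripper's body (76 mm by 85 mm) begins 54 mm behind the grasp point. The pads swing forward as they close: fully open they stand 13 mm farther back than shut.
Start: joints at [1.119, 0.181, 1.607, -0, 1.354, -0.206], TCP at [0.14, 0.558, 0.242] pointing down, gripper open.
Joint ranges: [-2.99, 2.99], [-0.89, 2.07], [0.3, 2.58], [-1.14, 4.28], [0, 2.63], [-3.12, 3.12]. Speed limits (rad/s): [2.57, 2.57, 3.01, 3.14, 3.14, 3.14].

### API

Orientations are given as a unit quaternion [w, x, y, z].
In Python, from bench import ctrl, eyes, hand_in gives the robot as it stands. The module is installed in compiled form; this text tells all that it offers.
- The arm moves only by the tool step_arm, never from a script. Its arguments are lists of equal length, an entry for each row: "xyz": the shift along the world's x, y, z in mm, a list of three; "spin": the turn about the world's z in rad; "fingers": the opening in per cent of the stroke, from 0 (shut) to 100 (fully open). A call has 1 to 10 rows; each row is the pose to reach, as a shift and turn from the pose commanded when the call began; what a row does not reach only later rows make up. A row lasts 1/10 s, in which the tool goes at most 50 mm and 8.59 degrees, less where a joint would pass 70% of its speed; a pose out of reach is approached as far as the arm can. A call with a gripper value outside its range is refused whole. The fingers move at their own pace and stop on an object; the grip force is fixed at half the most. Time passes only in rows, so rows that repeat a pose let the fingers close. It gives the time, the measured TCP pose, the force and the opening at its end, in the units of the state.
- ctrl.get_obs(): the state, without advancing time (a new reading comes with each control period).
- eyes.camera(name): name is "scene" or "top" or "wrist"; returns the picture (480x640x3 uint8, red, green, blue); there is no depth.
- eyes.camera_model(name): a dict with "vertical_fov" (degrees; the focal length in pixels is half the picture's height over the tangent of half this angle, whatever the lens; pixels are square), "cx", "cy" (the principal point, pixels), "pose" (4x4, takes a point from camera to world coordinates); the wrist camera has in their place "tool_from_camera" (4x4, takes a point from camera to tool coordinates, whose origin is the TCP and whose axes are the tool frame's). Camera axes: x right, y up, looking along -z (the intrinsics and any distortion apply to the point x, -y, -z); pixel columns grow to the right and rows downward; lengths in m; the calibration is good to about 2 mm. A picture is of the moment at which its call begins: read the wrist's pose just before it. camera_model takes no time and is no camera call.
- hand_in(): hands the job in, once; it reports no verdict.
The state is a dict: "time_s": time; "q": joint angles; "dq": joint speeds; "joint_efforts": joint torques, N m; "eef_pos": TCP position; "eef_rot": TCP orientation; "wrist_force": force on the tool from outside, world axes, zero at the start; "torque": the same for the moment, N m; "opening": opening from 0.0 (shut) to 1.0 (fully open).
Only numpy, scipy, OpenCV 4.12 (cv2) and the standard library are available. Lean on these libraries where they do the work, as an engineer would, in place of code of your own. Each camera call takes 0.05 s, during which the arm holds its last target.

## Working session

There is one attempt and no reset: what is moved stays moved. The work goes in short steps, Python scripts to look and compute and a tool call to move; the robot and the scene stay as the last step left them, time stands still between calls to the robot, and variables do not carry over. Pictures are saved under pics/ and viewed, and the job is handed in when it is done.

Besides the shell and the picture viewer there is one more tool, called after "Emit:" as name(argument=value, ...), one argument or row to a line, values as JSON. step_arm: Moves the arm, as the interface text tells. Its arguments: {"type":"object","properties":{"xyz":{"type":"array"},"spin":{"type":"array"},"fingers":{"type":"array"}},"required":["xyz","spin","fingers"]}

```bash
mkdir -p pics; ls; cat > h.py <<'E'
import numpy as np, cv2
from bench import ctrl, eyes
def snap(n,f):
    im=eyes.camera(n); cv2.imwrite('pics/'+f,im[:,:,::-1]); return im
E
python3 - <<'E'
from h import *
o=ctrl.get_obs();print({k:np.round(v,3) for k,v in o.items()})
for n in ['scene','top','wrist']:
    snap(n,n+'0.png'); print(n,{k:np.round(v,4).tolist() for k,v in eyes.camera_model(n).items()})
E
```

```text
pics
{'time_s': np.float64(0.0), 'q': array([ 1.119,  0.182,  1.608, -0.   ,  1.354, -0.206]), 'dq': array([-0.001, -0.001,  0.001, -0.001, -0.   , -0.001]), 'joint_efforts': array([-1.0000e-03, -4.4487e+01, -3.5134e+01, -0.0000e+00,  9.0000e-03,
        0.0000e+00]), 'eef_pos': array([0.14 , 0.557, 0.241]), 'eef_rot': array([ 0.557, -0.435,  0.558,  0.435]), 'wrist_force': array([ 0.174, -0.084, -0.118]), 'torque': array([-0.034,  0.023,  0.013]), 'opening': np.float64(0.997)}
scene {'vertical_fov': 48.0477, 'cx': 322.197, 'cy': 239.1353, 'pose': [[-0.6966, -0.5315, 0.482, 1.0155], [0.7175, -0.5107, 0.4737, 0.4259], [-0.0056, 0.6758, 0.7371, 0.7761], [0.0, 0.0, 0.0, 1.0]]}
top {'vertical_fov': 55.687, 'cx': 313.1846, 'cy': 240.5192, 'pose': [[0.0118, 0.9844, -0.1755, 0.3596], [-0.9995, 0.0066, -0.0302, -0.0489], [-0.0286, 0.1758, 0.984, 1.0202], [0.0, 0.0, 0.0, 1.0]]}
wrist {'vertical_fov': 71.1084, 'cx': 319.7921, 'cy': 241.0075, 'tool_from_camera': [[-0.0011, 0.325, -0.9457, -0.1316], [0.0004, 0.9457, 0.325, 0.0841], [1.0, -0.0, -0.0011, 0.0011], [0.0, 0.0, 0.0, 1.0]]}
```

View pics/top0.png

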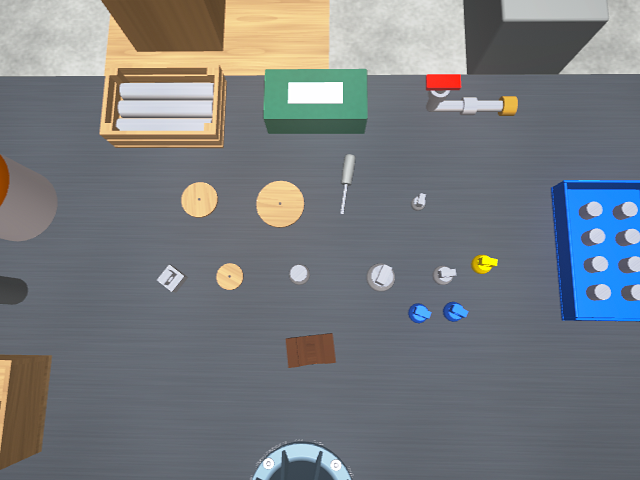

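View pics/scene0.png

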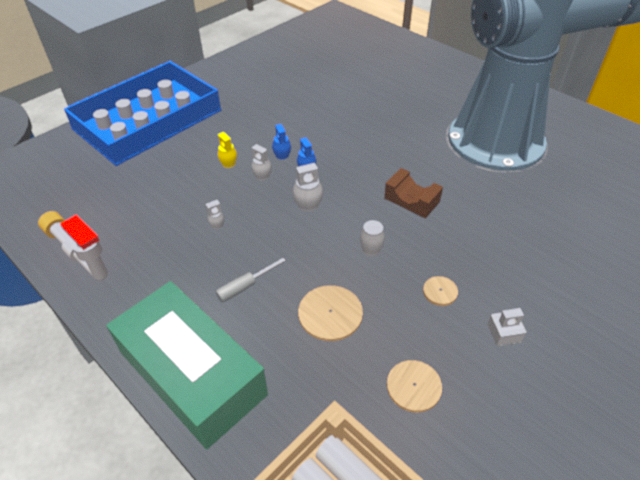

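View pics/wrist0.png

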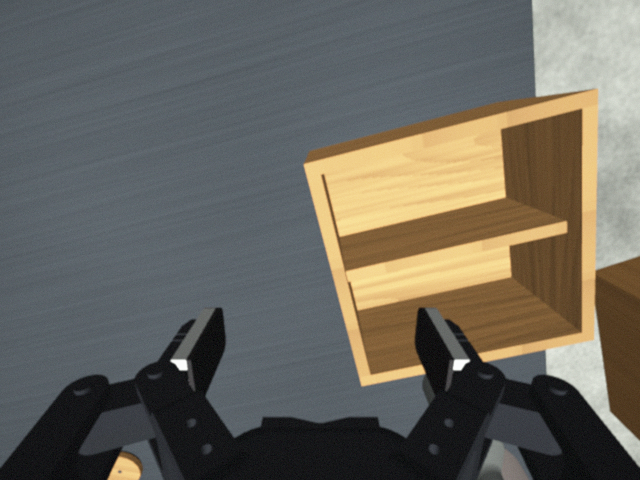

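The top view shows the large link at about (381,277), the medium at (444,275) and the small at (419,201). The stands are at (280,204), (199,199) and (230,276). The barrel is at (299,274), the eye block at (170,278) and the scraper at (347,185). I'll zoom in to measure.

```bash
python3 - <<'E'
import cv2,numpy as np
t=cv2.imread('pics/top0.png'); s=cv2.imread('pics/scene0.png')
a=cv2.resize(t[180:340,360:520],None,fx=5,fy=5,interpolation=cv2.INTER_CUBIC)[:600]
cv2.imwrite('pics/tz.png',a)
b=cv2.resize(s[120:240,200:340],None,fx=5,fy=5,interpolation=cv2.INTER_CUBIC)
cv2.imwrite('pics/sz.png',b)
E
```

```text
(no output)
```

View pics/tz.png

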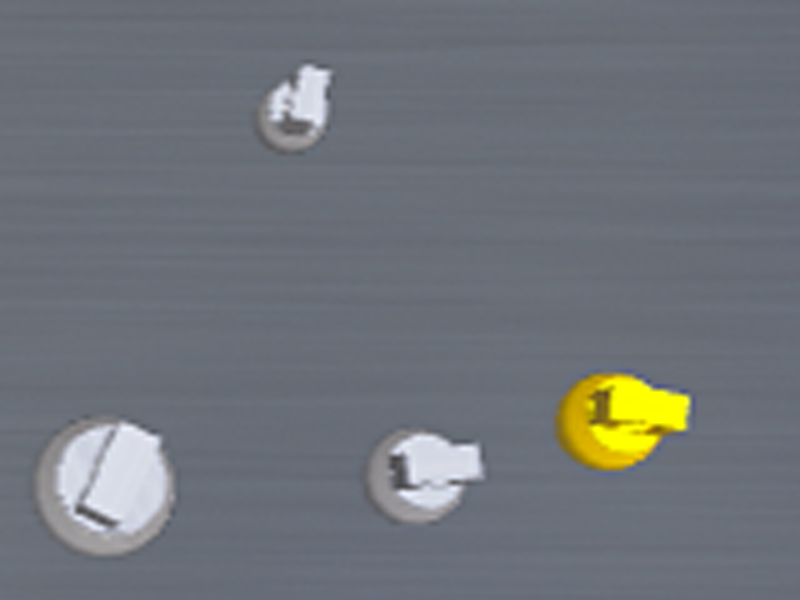

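View pics/sz.png

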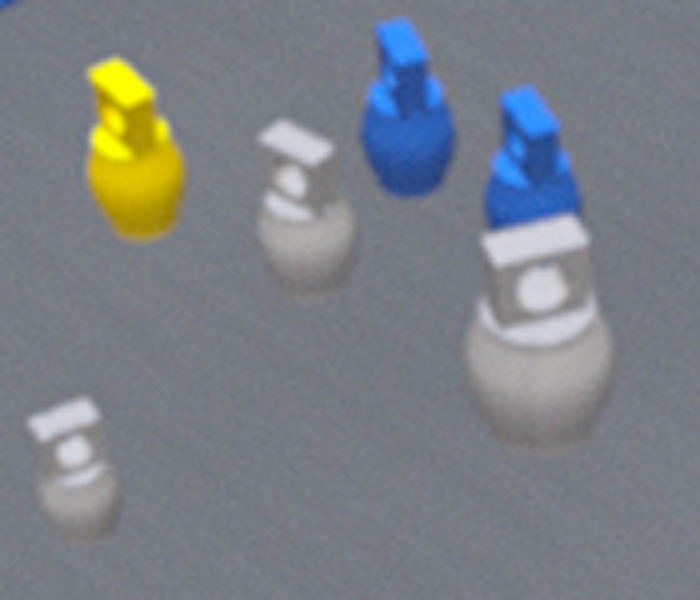

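```bash
cat >> h.py <<'E'
def ray(n,uv,z,m=None):
    m=m or eyes.camera_model(n); f=240/np.tan(np.radians(m['vertical_fov'])/2)
    uv=np.atleast_2d(uv).astype(float)
    d=np.c_[(uv[:,0]-m['cx'])/f,-(uv[:,1]-m['cy'])/f,-np.ones(len(uv))]
    P=np.array(m['pose']); d=d@P[:3,:3].T; c=P[:3,3]
    return c+d*((z-c[2])/d[:,2])[:,None]
E
python3 - <<'E'
from h import *
sc=lambda p:np.array(p)/5.+[200,120]-0.4
tp=lambda p:np.array(p)/5.+[360,180]-0.4
Q={'L':(.096,[(482,237),(573,214),(589,243),(500,264)],[(118,422),(161,437),(122,527),(77,508)]),
'M':(.074,[(260,138),(278,121),(334,150),(318,165)],[(408,447),(480,443),(484,480),(411,484)]),
'S':(.058,[(28,412),(86,398),(100,424),(42,440)],[(302,65),(331,72),(322,124),(293,118)])}
for k,(z,a,b) in Q.items():
    for n,p in(('scene',sc(a)),('top',tp(b))):
        w=ray(n,p,z)[:,:2]; e=np.linalg.norm(np.roll(w,-1,0)-w,axis=1)
        mid=(np.roll(w,-1,0)+w)/2
        i=0 if e[0]+e[2]>e[1]+e[3] else 1
        d=w[(i+1)%4]-w[i]+w[(i+2)%4]-w[(i+3)%4]
        print(k,n,w.mean(0).round(4),'edges',(e*1000).round(1),'widthdir deg',np.degrees(np.arctan2(d[1],d[0])).round(1))
for n in('scene','top'):
    im=cv2.imread(f'pics/{n}0.png'); hsv=cv2.cvtColor(im,cv2.COLOR_BGR2HSV)
    m=cv2.inRange(hsv,(10,50,120),(30,200,255))
    m=cv2.morphologyEx(m,cv2.MORPH_CLOSE,np.ones((5,5)))
    for c in cv2.findContours(m,0,1)[0]:
        A=cv2.contourArea(c)
        if 400<A<6000 and len(c)>20:
            p=c[:,0,:]
            w=ray(n,p,.012)[:,:2].astype(np.float32)
            (x,y),(d1,d2),_=cv2.fitEllipse(w*1000)
            if max(d1,d2)/min(d1,d2)<1.1: print(n,p.mean(0).round(1),round(x,1),round(y,1),round(d1,1),round(d2,1))
# dots
D={'scene':[(331,311),(440,290),(414,384)],'top':[(280,204),(199,199),(230,276)]}
for n in D:
    g=cv2.imread(f'pics/{n}0.png',0).astype(float)
    for u,v in D[n]:
        r=5; p=g[v-r:v+r+1,u-r:u+r+1]; wt=np.clip(np.median(p)-20-p,0,None); yy,xx=np.mgrid[-r:r+1,-r:r+1]
        uv=(u+(wt*xx).sum()/wt.sum(),v+(wt*yy).sum()/wt.sum()); print(n,np.round(uv,2),ray(n,uv,.012)[0].round(4))
E
```

```text
L scene [ 0.4555 -0.165 ] edges [38.  18.8 36.5 17.9] widthdir deg 154.7
L top [ 0.4557 -0.1642] edges [18.4 40.2 19.6 39.2] widthdir deg 155.1
M scene [ 0.4628 -0.3006] edges [13.3 32.  11.6 31.5] widthdir deg 97.3
M top [ 0.4633 -0.3017] edges [29.8 15.4 30.1 15.4] widthdir deg -86.3
S scene [ 0.6255 -0.2538] edges [22.8 16.4 22.8 17.4] widthdir deg 155.3
S top [ 0.6254 -0.2548] edges [12.8 23.8 12.7 24.3] widthdir deg 169.0
scene [413.9 385.8] 636.6 248.8 83.6 87.0
scene [330.  312.6] 627.4 61.7 110.0 113.9
scene [440.  290.6] 459.5 170.5 59.8 65.3
top [229.2 276.2] 457.5 168.9 58.4 59.1
top [198.9 199.4] 634.6 247.1 82.7 83.3
top [279.7 203.2] 625.6 60.0 108.0 109.2
scene [330.03 310.33] [0.6256 0.06   0.012 ]
scene [440.25 289.13] [0.4572 0.1693 0.012 ]
scene [414.09 383.85] [0.635  0.2481 0.012 ]
top [279.55 203.11] [0.626  0.0603 0.012 ]
top [198.73 198.74] [0.6356 0.2477 0.012 ]
top [229.07 275.89] [0.4578 0.1693 0.012 ]
```

```bash
python3 - <<'E'
from h import *
from scipy.spatial.transform import Rotation as R
o=ctrl.get_obs(); M=R.from_quat(o['eef_rot'],scalar_first=True).as_matrix()
print(M.round(3), np.degrees(np.arctan2(M[1,2],M[0,2])),o['time_s'],o['eef_pos'])
for n,p in {'b1':(419,313),'b2':(455,311),'yel':(485,264),'bar':(299,274),'eye':(170,278)}.items(): print(n,ray('top',p,.05)[0].round(3))
print(ray('top',[(342,213),(349,156)],.01).round(3))
print(ray('top',[(288,366),(334,333)],.03).round(3))
E
```

```text
[[-0.001 -0.97   0.243]
 [-0.001  0.243  0.97 ]
 [-1.     0.    -0.001]] 75.91845152346094 0.15 [0.13972264 0.55735754 0.24159683]
b1 [ 0.38  -0.243  0.05 ]
b2 [ 0.385 -0.318  0.05 ]
yel [ 0.484 -0.385  0.05 ]
bar [0.46 0.01 0.05]
eye [0.448 0.289 0.05 ]
[[ 0.604 -0.083  0.01 ]
 [ 0.74  -0.099  0.01 ]]
[[ 0.266  0.032  0.03 ]
 [ 0.336 -0.065  0.03 ]]
```

Emit:
step_arm(
  xyz=[
    [45,-45,0],
    [95,-90,0],
    [130,-135,0],
    [150,-180,0],
    [170,-225,0],
    [190,-270,0],
    [210,-316,0],
    [230,-362,0],
    [250,-408,0],
    [268,-454,0],
  ],
  spin=[-0.19,-0.19,-0.19,-0.19,-0.19,-0.19,-0.19,-0.19,-0.19,-0.19],
  fingers=[70,70,70,70,70,70,70,70,70,70],
)

```text
time_s: 1.15
eef_pos: [0.3953, 0.1333, 0.2424]
eef_rot: [0.596, -0.38, 0.596, 0.38]
wrist_force: [0.8, 0.3, 0.1]
opening: 0.702
```

Emit:
step_arm(
  xyz=[
    [10,-45,0],
    [20,-90,0],
    [28,-136,0],
    [36,-182,0],
    [43,-228,0],
    [48,-268,0],
    [48,-268,0],
    [48,-268,0],
    [48,-268,0],
  ],
  spin=[0,0,0,0,0,0,0,0,0],
  fingers=[70,70,70,70,70,70,70,70,70],
)

```text
time_s: 2.05
eef_pos: [0.4427, -0.1317, 0.2419]
eef_rot: [0.596, -0.38, 0.596, 0.381]
wrist_force: [0.6, -0.0, 0.8]
opening: 0.702
```

```bash
cat >> h.py <<'E'
from scipy.spatial.transform import Rotation as R
def wmodel():
    o=ctrl.get_obs(); m=dict(eyes.camera_model('wrist')); T=np.eye(4)
    T[:3,:3]=R.from_quat(o['eef_rot'],scalar_first=True).as_matrix(); T[:3,3]=o['eef_pos']
    m['pose']=T@np.array(m['tool_from_camera']); return m,o
def st():
    o=ctrl.get_obs(); M=R.from_quat(o['eef_rot'],scalar_first=True).as_matrix()
    print('t',o['time_s'],'pos',(o['eef_pos']*1000).round(1),'yaw',np.degrees(np.arctan2(M[1,2],M[0,2])).round(1),'op',round(float(o['opening']),3),'F',o['wrist_force'].round(1),'q',o['q'].round(2))
def wsnap(f):
    m,o=wmodel(); im=snap('wrist',f); np.savez('pics/'+f+'.npz',**m); return im,m
E
python3 - <<'E'
from h import *
st(); wsnap('w1.png')
E
```

```text
t 2.05 pos [ 442.7 -131.7  241.9] yaw 65.1 op 0.702 F [ 0.6 -0.   0.8] q [-0.55 -0.08  1.88  0.    1.34 -1.68]
```

View pics/w1.png

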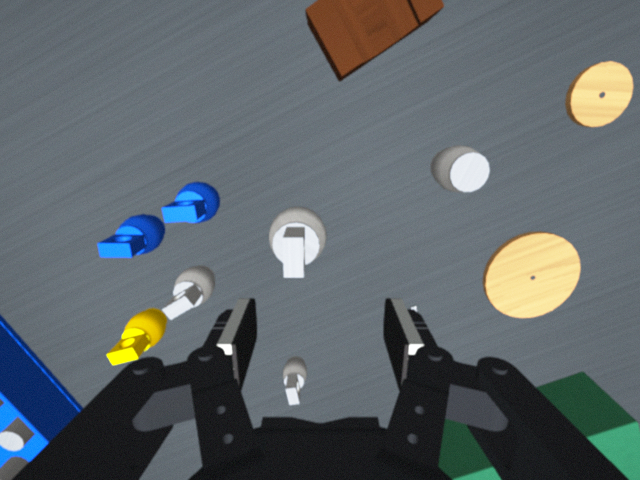

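```bash
python3 - <<'E'
import cv2
t=cv2.imread('pics/w1.png')
a=cv2.resize(t[200:290,250:350],None,fx=6,fy=6,interpolation=cv2.INTER_CUBIC)
b=cv2.resize(t[250:340,150:250],None,fx=6,fy=6,interpolation=cv2.INTER_CUBIC)[:,:]
c=cv2.resize(t[350:410,270:320],None,fx=6,fy=6,interpolation=cv2.INTER_CUBIC)
cv2.imwrite('pics/w1a.png',a);cv2.imwrite('pics/w1b.png',b);cv2.imwrite('pics/w1c.png',c)
E
```

```text
(no output)
```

View pics/w1a.png

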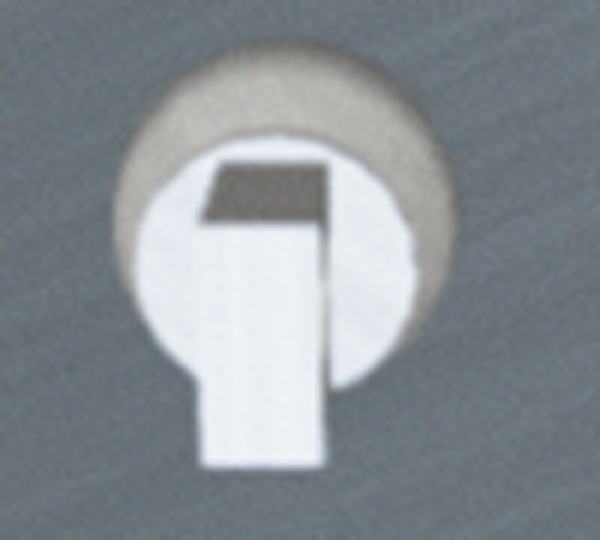

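View pics/w1b.png

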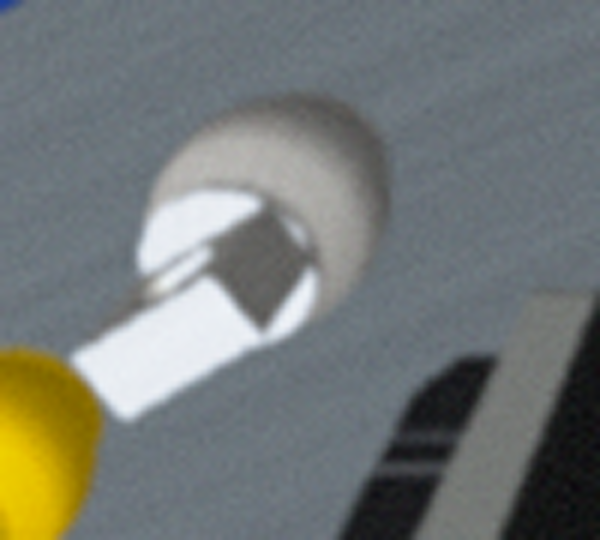

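View pics/w1c.png

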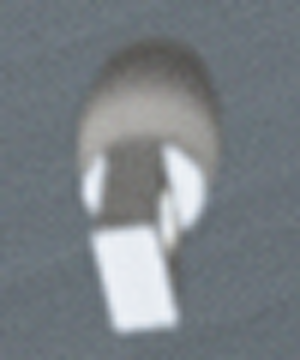

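```bash
python3 - <<'E'
from h import *
m=dict(np.load('pics/w1.png.npz')); m={k:(v if v.ndim else float(v)) for k,v in m.items()}
f=lambda p,o:(np.array(p)+.5)/6.+o-.5
Q={'L':(.096,f([(201,224),(322,224),(326,466),(202,466)],[250,200])),
'M':(.074,f([(212,278),(262,333),(126,420),(72,357)],[150,250])),
'S':(.058,f([(90,231),(158,226),(178,326),(114,333)],[270,350]))}
for k,(z,p) in Q.items():
    w=ray('wrist',p,z,m)[:,:2]; e=np.linalg.norm(np.roll(w,-1,0)-w,axis=1)
    d=w[2]-w[1]+w[3]-w[0]
    print(k,w.mean(0).round(4),'edges',(e*1000).round(1),'jawdir',np.degrees(np.arctan2(d[1],d[0])).round(1)%180-90)
E
```

```text
L [ 0.4573 -0.1628] edges [17.5 38.5 18.7 38.5] jawdir 64.19999999999999
M [ 0.4637 -0.2985] edges [12.5 30.3 14.3 29.6] jawdir 7.0
S [ 0.6267 -0.2516] edges [13.3 24.9 12.9 25.5] jawdir 73.4
```

Emit:
step_arm(
  xyz=[
    [13,-32,0],
    [13,-32,-40],
    [13,-32,-80],
    [13,-32,-80],
    [13,-32,-80],
  ],
  spin=[0,0,0,0,0],
  fingers=[70,70,70,70,70],
)

```text
time_s: 2.6
eef_pos: [0.4559, -0.1636, 0.1626]
eef_rot: [0.596, -0.38, 0.596, 0.381]
wrist_force: [0.2, -0.2, 0.2]
opening: 0.701
```

```bash
python3 - <<'E'
from h import *
st(); wsnap('w2.png');st()
E
```

```text
t 2.6 pos [ 455.9 -163.6  162.6] yaw 65.1 op 0.701 F [ 0.2 -0.2  0.2] q [-0.59  0.07  1.9   0.    1.17 -1.73]
t 2.65 pos [ 456.9 -164.4  163.9] yaw 65.1 op 0.7 F [ 1.1  0.5 -0.5] q [-0.59  0.07  1.9   0.    1.17 -1.73]
```

View pics/w2.png

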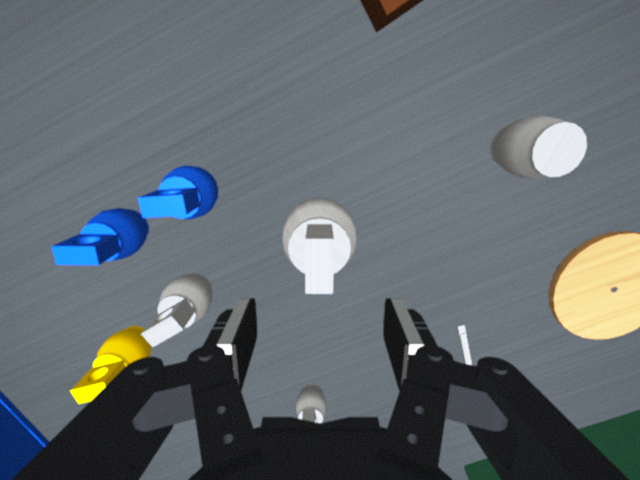

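The large link's tang (319,270) is centred between the jaws at column 320, and its edges are square to them. Descending and gripping.

Emit:
step_arm(
  xyz=[
    [0,0,-30],
    [0,0,-55],
    [0,0,-72],
    [0,0,-82],
    [0,0,-85],
    [0,0,-85],
    [0,0,-85],
  ],
  spin=[0,0,0,0,0,0,0],
  fingers=[70,70,70,70,70,70,70],
)

```text
time_s: 3.35
eef_pos: [0.4569, -0.1653, 0.0786]
eef_rot: [0.597, -0.381, 0.596, 0.379]
wrist_force: [-0.1, -0.8, -0.7]
opening: 0.698
```

Emit:
step_arm(
  xyz=[
    [0,0,0],
    [0,0,0],
    [0,0,0],
    [0,0,0],
    [0,0,0],
    [0,0,0],
    [0,0,0],
    [0,0,0],
  ],
  spin=[0,0,0,0,0,0,0,0],
  fingers=[50,35,25,15,5,5,5,5],
)

```text
time_s: 4.15
eef_pos: [0.4562, -0.1648, 0.0777]
eef_rot: [0.596, -0.38, 0.596, 0.38]
wrist_force: [-0.8, 1.1, 5.7]
opening: 0.199
```

```bash
python3 - <<'E'
from h import *
st(); wsnap('w3.png');st()
E
```

```text
t 4.15 pos [ 456.2 -164.8   77.7] yaw 65.0 op 0.199 F [-0.8  1.1  5.7] q [-0.59  0.21  1.95  0.    0.98 -1.73]
t 4.2 pos [ 456.2 -164.8   77.7] yaw 65.0 op 0.199 F [0.2 1.4 4.7] q [-0.59  0.21  1.95  0.    0.98 -1.73]
```

View pics/w3.png

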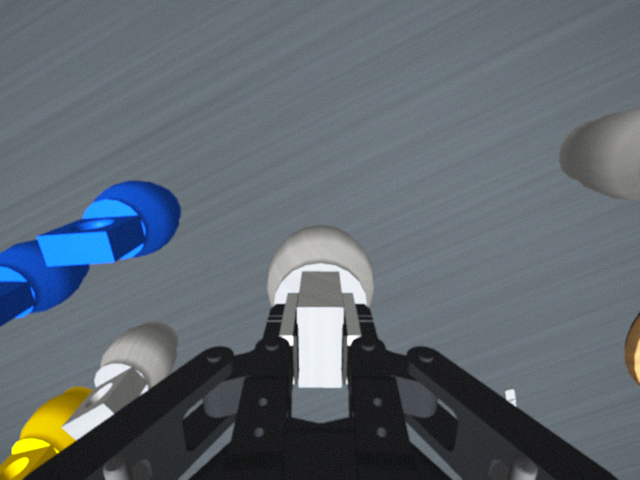

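Emit:
step_arm(
  xyz=[
    [0,0,8],
    [0,0,20],
    [0,0,45],
    [0,0,75],
    [0,0,100],
    [0,0,110],
    [0,0,110],
  ],
  spin=[0,0,0,0,0,0,0],
  fingers=[5,5,5,5,5,5,5],
)

```text
time_s: 4.9
eef_pos: [0.4566, -0.1652, 0.1887]
eef_rot: [0.597, -0.381, 0.596, 0.379]
wrist_force: [0.4, -1.1, -6.0]
opening: 0.2
```

```bash
python3 - <<'E'
from h import *
st(); snap('scene','s2.png')
E
```

```text
t 4.9 pos [ 456.6 -165.2  188.7] yaw 65.0 op 0.2 F [ 0.4 -1.1 -6. ] q [-0.59  0.03  1.88 -0.    1.22 -1.73]
```

View pics/s2.png

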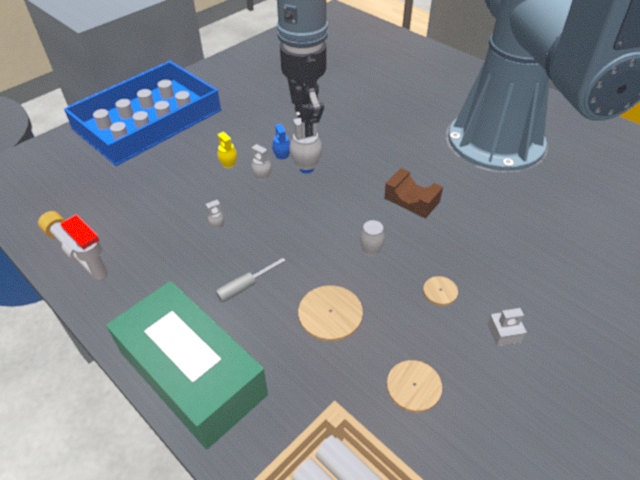

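The large link hangs upright in the gripper at (306,150), and the other parts haven't moved. Carrying it to its stand.

Emit:
step_arm(
  xyz=[
    [10,13,0],
    [28,38,0],
    [52,70,0],
    [78,104,0],
    [104,138,0],
    [130,172,0],
    [150,200,0],
    [163,217,0],
    [169,225,0],
    [169,225,0],
  ],
  spin=[0,0,0,0,0,0,0,0,0,0],
  fingers=[5,5,5,5,5,5,5,5,5,5],
)

```text
time_s: 5.95
eef_pos: [0.6242, 0.0612, 0.1849]
eef_rot: [0.595, -0.38, 0.597, 0.381]
wrist_force: [-0.7, 0.3, -6.3]
opening: 0.197
```

```bash
python3 - <<'E'
from h import *
st(); wsnap('w4.png'); st()
E
```

```text
t 5.95 pos [624.2  61.2 184.9] yaw 65.1 op 0.197 F [-0.7  0.3 -6.3] q [-0.09  0.35  1.52  0.    1.28 -1.23]
t 6.0 pos [623.9  60.2 185.3] yaw 65.1 op 0.198 F [-0.1  0.6 -5.8] q [-0.09  0.35  1.52 -0.    1.28 -1.23]
```

View pics/w4.png

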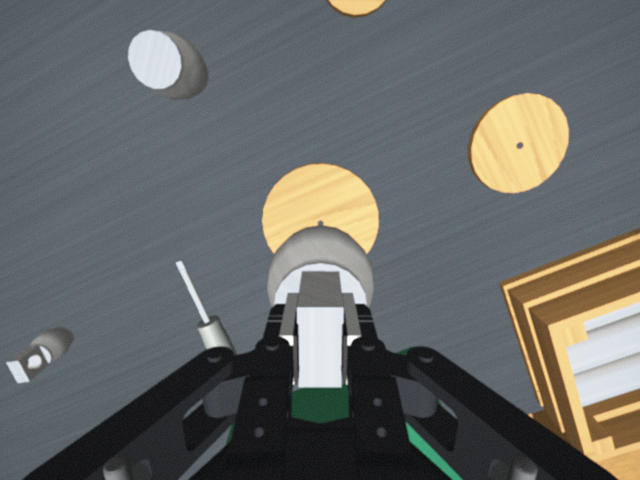

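Emit:
step_arm(
  xyz=[
    [1,0,-15],
    [1,0,-40],
    [1,0,-65],
    [1,0,-80],
    [1,0,-88],
    [1,0,-88],
    [1,0,-88],
  ],
  spin=[0,0,0,0,0,0,0],
  fingers=[5,5,5,5,5,5,5],
)

```text
time_s: 6.7
eef_pos: [0.6267, 0.0599, 0.1002]
eef_rot: [0.597, -0.38, 0.596, 0.38]
wrist_force: [1.0, 0.1, -6.3]
opening: 0.199
```

```bash
python3 - <<'E'
from h import *
st(); snap('scene','s3.png'); st()
import cv2
s=cv2.imread('pics/s3.png')[200:340,260:420]; cv2.imwrite('pics/s3z.png',cv2.resize(s,None,fx=4,fy=4))
E
```

```text
t 6.7 pos [626.7  59.9 100.2] yaw 65.0 op 0.199 F [ 1.   0.1 -6.3] q [-0.09  0.45  1.57 -0.    1.12 -1.23]
t 6.75 pos [627.   60.  100.7] yaw 65.0 op 0.198 F [ 0.2 -0.1 -6.1] q [-0.09  0.45  1.57 -0.    1.12 -1.23]
```

View pics/s3z.png

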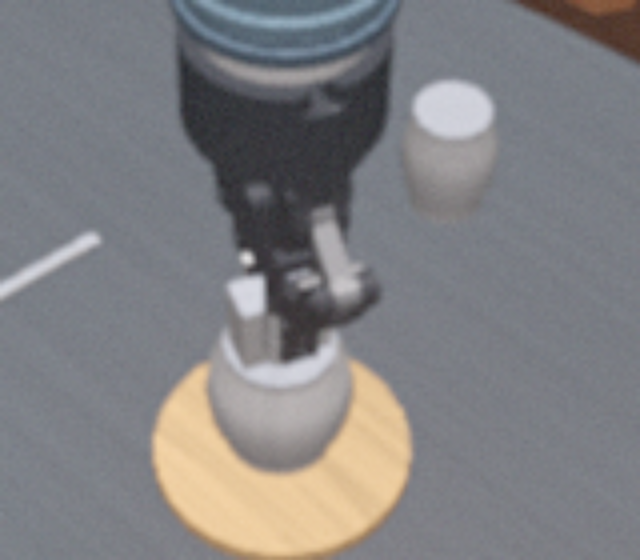

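Emit:
step_arm(
  xyz=[
    [0,0,-4],
    [0,0,-7],
    [0,0,-9],
    [0,0,-9],
  ],
  spin=[0,0,0,0],
  fingers=[5,5,5,5],
)

```text
time_s: 7.15
eef_pos: [0.6257, 0.0603, 0.0899]
eef_rot: [0.596, -0.38, 0.596, 0.38]
wrist_force: [-1.2, 0.5, -6.2]
opening: 0.202
```

Emit:
step_arm(
  xyz=[
    [0,0,-1],
    [0,0,-1],
    [0,0,-1],
  ],
  spin=[0,0,0],
  fingers=[5,5,5],
)

```text
time_s: 7.45
eef_pos: [0.6261, 0.0603, 0.0897]
eef_rot: [0.596, -0.38, 0.596, 0.38]
wrist_force: [-1.6, -1.0, -1.7]
opening: 0.203
```

Touching now: the load has shifted from -6.2 to -1.7 N. Releasing.

Emit:
step_arm(
  xyz=[
    [0,0,0],
    [0,0,0],
    [0,0,0],
    [0,0,0],
    [0,0,0],
    [0,0,0],
  ],
  spin=[0,0,0,0,0,0],
  fingers=[25,35,50,60,60,60],
)

```text
time_s: 8.05
eef_pos: [0.6261, 0.0602, 0.0894]
eef_rot: [0.596, -0.38, 0.596, 0.38]
wrist_force: [0.5, -0.2, 0.4]
opening: 0.601
```

Emit:
step_arm(
  xyz=[
    [0,0,15],
    [0,0,40],
    [0,0,80],
    [0,0,110],
    [0,0,110],
    [0,0,110],
  ],
  spin=[0,0,0,0,0,0],
  fingers=[60,60,60,60,60,60],
)

```text
time_s: 8.65
eef_pos: [0.6267, 0.0602, 0.2013]
eef_rot: [0.597, -0.381, 0.595, 0.379]
wrist_force: [0.4, 0.3, -1.4]
opening: 0.599
```

```bash
python3 - <<'E'
from h import *
st(); wsnap('w5.png'); snap('top','t5.png'); st()
E
```

```text
t 8.65 pos [626.7  60.2 201.3] yaw 65.0 op 0.599 F [ 0.4  0.3 -1.4] q [-0.09  0.33  1.5   0.    1.3  -1.23]
t 8.75 pos [625.3  60.3 198.6] yaw 65.0 op 0.597 F [ 0.1  0.7 -0.3] q [-0.09  0.34  1.51  0.    1.3  -1.23]
```

View pics/w5.png

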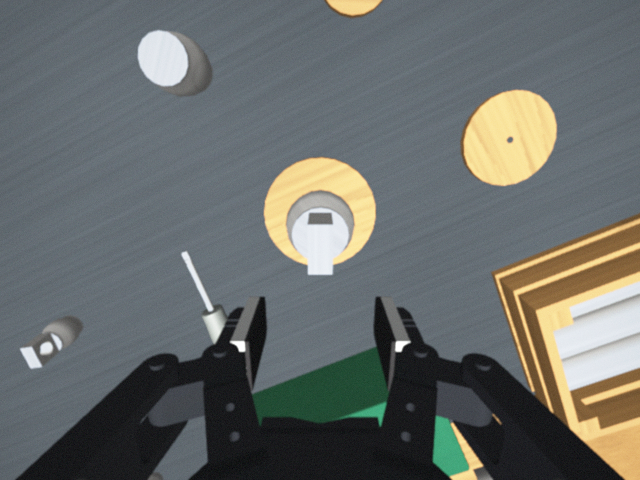

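View pics/t5.png

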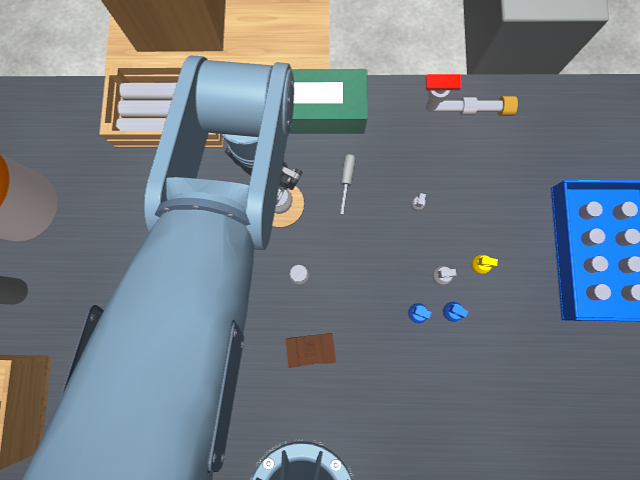

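```bash
python3 - <<'E'
from h import *
m=dict(np.load('pics/w5.png.npz')); m={k:(v if v.ndim else float(v)) for k,v in m.items()}
print(ray('wrist',[(307.5,224),(332.5,224),(333,274),(308,274)],.108,m).mean(0))
E
```

```text
[0.62718284 0.06189145 0.108     ]
```

The large link is on its stand: (0.627,0.062) against the stand's centre at (0.626,0.060). Next is the medium link.

Emit:
step_arm(
  xyz=[
    [-15,-30,0],
    [-35,-72,0],
    [-55,-117,0],
    [-75,-162,0],
    [-95,-207,0],
    [-115,-252,0],
    [-135,-297,0],
    [-152,-335,0],
    [-163,-361,0],
    [-163,-361,0],
  ],
  spin=[-0.12,-0.24,-0.36,-0.48,-0.6,-0.72,-0.84,-0.96,-1.03,-1.03],
  fingers=[60,60,60,60,60,60,60,60,60,60],
)

```text
time_s: 9.75
eef_pos: [0.4608, -0.3036, 0.1979]
eef_rot: [0.705, -0.035, 0.707, 0.035]
wrist_force: [-0.1, -0.5, 0.3]
opening: 0.603
```

```bash
python3 - <<'E'
from h import *
st(); wsnap('w6.png'); st()
E
```

```text
t 9.75 pos [ 460.8 -303.6  197.9] yaw 5.7 op 0.603 F [-0.1 -0.5  0.3] q [-0.8   0.18  1.71 -0.    1.26 -0.9 ]
t 9.8 pos [ 461.6 -301.7  197.9] yaw 5.8 op 0.599 F [ 0.5 -0.  -0. ] q [-0.79  0.17  1.71  0.    1.26 -0.9 ]
```

View pics/w6.png

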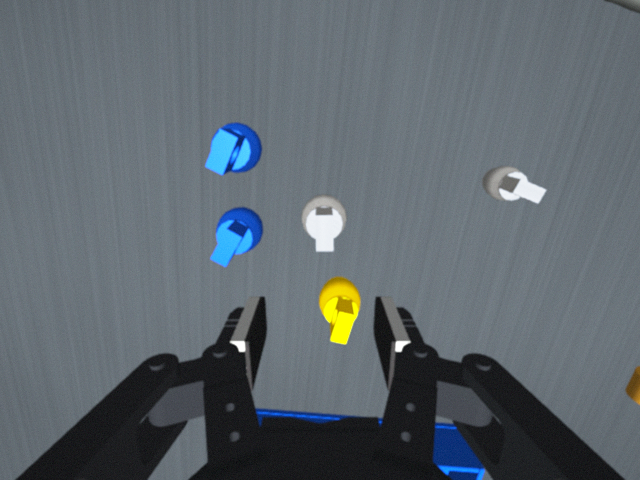

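```bash
python3 - <<'E'
import cv2
t=cv2.imread('pics/w6.png')
cv2.imwrite('pics/w6a.png',cv2.resize(t[190:260,290:360],None,fx=8,fy=8,interpolation=cv2.INTER_CUBIC))
E
```

```text
(no output)
```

View pics/w6a.png

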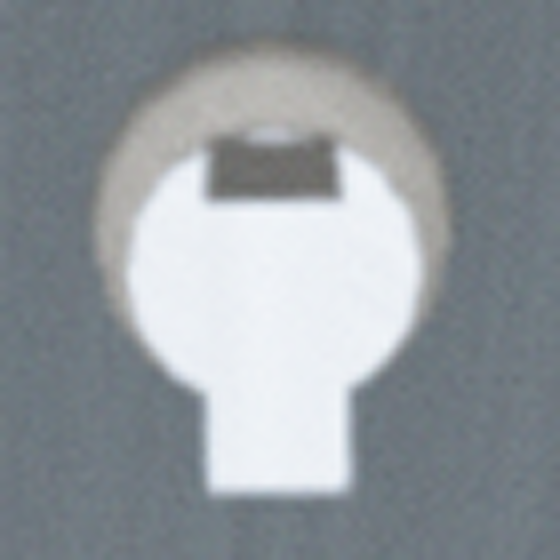

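```bash
python3 - <<'E'
from h import *
m=dict(np.load('pics/w6.png.npz')); m={k:(v if v.ndim else float(v)) for k,v in m.items()}
p=(np.array([(206,200),(341,200),(352,493),(207,493)])+.5)/8+[290,190]-.5
w=ray('wrist',p,.074,m); print(w.mean(0),p); d=w[2]-w[1]+w[3]-w[0]; print(np.linalg.norm(np.roll(w,-1,0)-w,axis=1),np.degrees(np.arctan2(d[1],d[0]))+90)
E
```

```text
[ 0.46381739 -0.29906549  0.074     ] [[315.3125 214.5625]
 [332.1875 214.5625]
 [333.5625 251.1875]
 [315.4375 251.1875]]
[0.01321749 0.03066517 0.01473083 0.03063396] 7.044446681698346
```

Emit:
step_arm(
  xyz=[
    [2,2,-30],
    [2,2,-65],
    [2,2,-95],
    [2,2,-115],
    [2,2,-128],
    [2,2,-134],
    [2,2,-136],
    [2,2,-136],
    [2,2,-136],
  ],
  spin=[0.02,0.02,0.02,0.02,0.02,0.02,0.02,0.02,0.02],
  fingers=[60,60,60,60,60,60,60,60,60],
)

```text
time_s: 10.7
eef_pos: [0.4657, -0.2993, 0.0644]
eef_rot: [0.706, -0.045, 0.705, 0.044]
wrist_force: [-0.2, -0.0, 0.7]
opening: 0.604
```

Emit:
step_arm(
  xyz=[
    [0,0,0],
    [0,0,0],
    [0,0,0],
    [0,0,0],
    [0,0,0],
    [0,0,0],
    [0,0,0],
    [0,0,0],
  ],
  spin=[0,0,0,0,0,0,0,0],
  fingers=[45,35,25,15,5,5,5,5],
)

```text
time_s: 11.5
eef_pos: [0.4651, -0.2989, 0.0636]
eef_rot: [0.706, -0.044, 0.706, 0.044]
wrist_force: [-1.8, 0.2, 5.5]
opening: 0.149
```

```bash
python3 - <<'E'
from h import *
st(); wsnap('w7.png'); st()
E
```

```text
t 11.5 pos [ 465.1 -298.9   63.6] yaw 7.2 op 0.149 F [-1.8  0.2  5.5] q [-0.79  0.36  1.78 -0.    0.99 -0.91]
t 11.55 pos [ 465.1 -298.9   63.6] yaw 7.2 op 0.149 F [-1.3  1.   6.3] q [-0.79  0.36  1.78 -0.    0.99 -0.91]
```

View pics/w7.png

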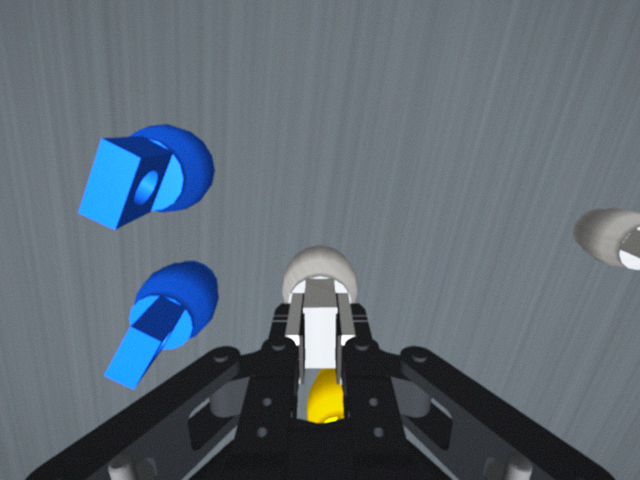

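The medium link is gripped at TCP z 63.6. Lifting, then carrying it over.

Emit:
step_arm(
  xyz=[
    [0,0,8],
    [0,0,20],
    [0,0,45],
    [0,0,80],
    [0,0,110],
    [0,0,130],
    [0,0,130],
    [0,0,130],
  ],
  spin=[0,0,0,0,0,0,0,0],
  fingers=[5,5,5,5,5,5,5,5],
)

```text
time_s: 12.35
eef_pos: [0.4648, -0.2986, 0.1931]
eef_rot: [0.706, -0.044, 0.706, 0.044]
wrist_force: [-1.1, 0.5, -4.6]
opening: 0.154
```

```bash
python3 - <<'E'
from h import *
st(); snap('scene','s8.png')
E
```

```text
t 12.35 pos [ 464.8 -298.6  193.1] yaw 7.2 op 0.154 F [-1.1  0.5 -4.6] q [-0.79  0.18  1.71 -0.    1.25 -0.91]
```

View pics/s8.png

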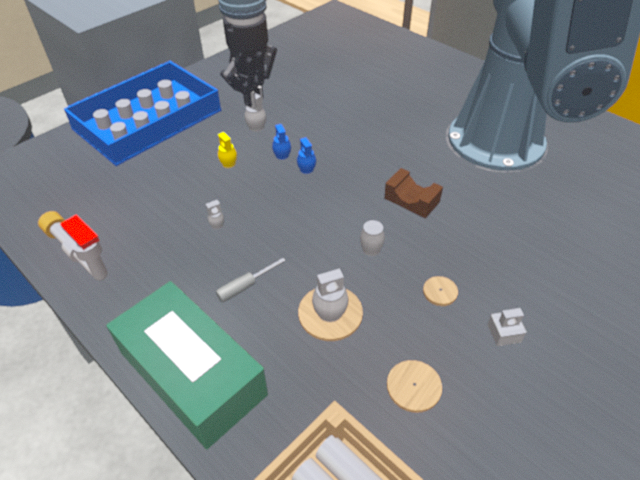

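Emit:
step_arm(
  xyz=[
    [3,12,0],
    [9,36,0],
    [17,70,0],
    [26,106,0],
    [36,142,0],
    [46,178,0],
    [56,214,0],
    [66,250,0],
    [76,286,0],
    [86,320,0],
  ],
  spin=[0,0,0,0,0,0,0,0,0,0],
  fingers=[5,5,5,5,5,5,5,5,5,5],
)

```text
time_s: 13.4
eef_pos: [0.55, 0.024, 0.1917]
eef_rot: [0.705, -0.044, 0.707, 0.045]
wrist_force: [0.4, -1.1, -3.2]
opening: 0.149
```

```bash
python3 - <<'E'
from h import *
st()
E
```

```text
t 13.4 pos [550.   24.  191.7] yaw 7.2 op 0.149 F [ 0.4 -1.1 -3.2] q [-0.17  0.18  1.72  0.    1.25 -0.3 ]
```

Emit:
step_arm(
  xyz=[
    [5,18,0],
    [16,50,0],
    [30,84,0],
    [44,120,0],
    [58,155,0],
    [70,187,0],
    [79,210,0],
    [84,221,0],
    [85,224,0],
    [85,224,0],
  ],
  spin=[0,0,0,0,0,0,0,0,0,0],
  fingers=[5,5,5,5,5,5,5,5,5,5],
)

```text
time_s: 14.4
eef_pos: [0.6353, 0.245, 0.1923]
eef_rot: [0.705, -0.044, 0.706, 0.044]
wrist_force: [-1.2, -0.3, -3.6]
opening: 0.15
```

```bash
python3 - <<'E'
from h import *
st(); wsnap('w9.png'); st()
E
```

```text
t 14.4 pos [635.3 245.  192.3] yaw 7.2 op 0.15 F [-1.2 -0.3 -3.6] q [ 0.19  0.45  1.36 -0.    1.33  0.07]
t 14.45 pos [635.4 244.4 192.6] yaw 7.1 op 0.149 F [-0.2  0.1 -4.3] q [ 0.19  0.45  1.36 -0.    1.33  0.07]
```

View pics/w9.png

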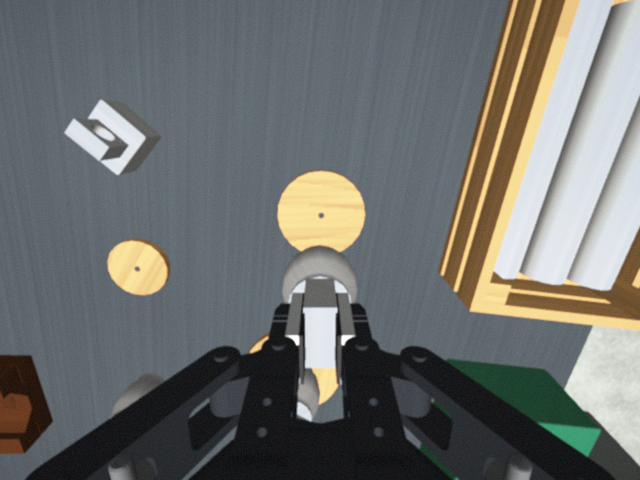

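Emit:
step_arm(
  xyz=[
    [0,3,-15],
    [0,3,-45],
    [0,3,-75],
    [0,3,-95],
    [0,3,-105],
    [0,3,-108],
    [0,3,-108],
    [0,3,-108],
  ],
  spin=[0,0,0,0,0,0,0,0],
  fingers=[5,5,5,5,5,5,5,5],
)

```text
time_s: 15.25
eef_pos: [0.6371, 0.2483, 0.0869]
eef_rot: [0.707, -0.044, 0.705, 0.044]
wrist_force: [0.3, -0.5, -4.0]
opening: 0.151
```

```bash
python3 - <<'E'
from h import *
st(); snap('scene','s9.png'); st()
import cv2
s=cv2.imread('pics/s9.png')[270:420,340:500]; cv2.imwrite('pics/s9z.png',cv2.resize(s,None,fx=4,fy=4))
E
```

```text
t 15.25 pos [637.1 248.3  86.9] yaw 7.1 op 0.151 F [ 0.3 -0.5 -4. ] q [ 0.2   0.57  1.42 -0.    1.15  0.07]
t 15.3 pos [637.1 248.4  87. ] yaw 7.2 op 0.148 F [-0.3  0.2 -4.3] q [0.2  0.57 1.42 0.   1.15 0.07]
```

View pics/s9z.png

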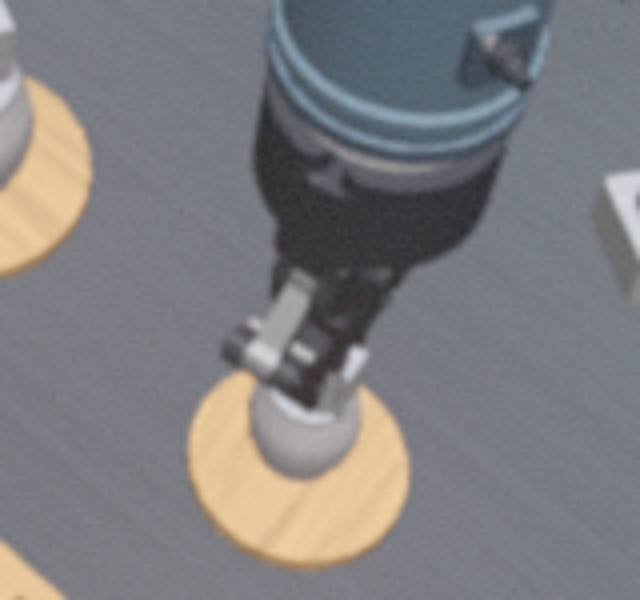

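The medium link is upright, about 11 mm above its stand. Lowering.

Emit:
step_arm(
  xyz=[
    [0,0,-4],
    [0,0,-8],
    [0,0,-10],
    [0,0,-11],
    [0,0,-11],
  ],
  spin=[0,0,0,0,0],
  fingers=[5,5,5,5,5],
)

```text
time_s: 15.8
eef_pos: [0.6361, 0.2483, 0.0757]
eef_rot: [0.706, -0.044, 0.706, 0.044]
wrist_force: [-3.5, -0.6, 5.3]
opening: 0.149
```

Contact: wrist force z is +5 N. Releasing.

Emit:
step_arm(
  xyz=[
    [0,0,0],
    [0,0,0],
    [0,0,0],
    [0,0,0],
    [0,0,0],
    [0,0,0],
  ],
  spin=[0,0,0,0,0,0],
  fingers=[20,30,45,55,55,55],
)

```text
time_s: 16.4
eef_pos: [0.636, 0.2482, 0.0742]
eef_rot: [0.706, -0.044, 0.706, 0.044]
wrist_force: [0.6, 0.2, -0.5]
opening: 0.55
```

Emit:
step_arm(
  xyz=[
    [0,0,15],
    [0,0,40],
    [0,0,80],
    [0,0,120],
    [0,0,120],
    [0,0,120],
  ],
  spin=[0,0,0,0,0,0],
  fingers=[55,55,55,55,55,55],
)

```text
time_s: 17.0
eef_pos: [0.6371, 0.2485, 0.1974]
eef_rot: [0.707, -0.044, 0.704, 0.044]
wrist_force: [-0.5, 0.2, -1.0]
opening: 0.551
```

```bash
python3 - <<'E'
from h import *
st(); wsnap('w10.png'); st()
E
```

```text
t 17.0 pos [637.1 248.5 197.4] yaw 7.2 op 0.551 F [-0.5  0.2 -1. ] q [ 0.2   0.45  1.35 -0.    1.33  0.07]
t 17.05 pos [636.  248.2 195.2] yaw 7.2 op 0.549 F [ 0.8 -0.4 -2. ] q [ 0.2   0.45  1.35 -0.    1.33  0.07]
```

View pics/w10.png

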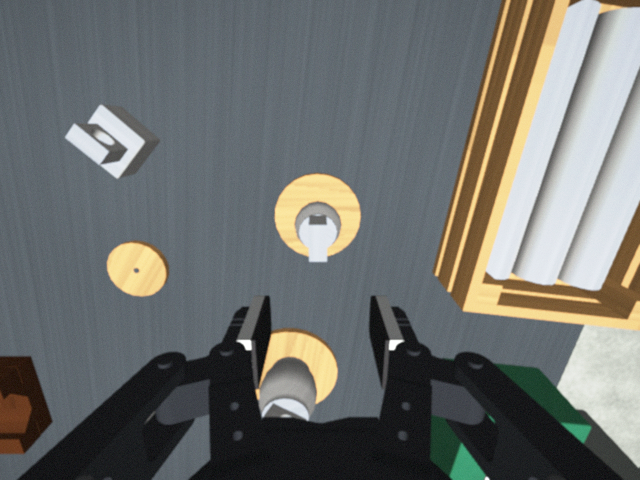

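The medium link stands centred, tang at (318,243). Next is the small link.

Emit:
step_arm(
  xyz=[
    [-1,-30,0],
    [-2,-75,0],
    [-3,-120,0],
    [-4,-166,0],
    [-5,-212,0],
    [-6,-258,0],
    [-7,-304,0],
    [-8,-350,0],
    [-9,-396,0],
    [-10,-430,0],
  ],
  spin=[0.12,0.24,0.36,0.48,0.6,0.72,0.84,0.96,1.08,1.15],
  fingers=[55,55,55,55,55,55,55,55,55,55],
)

```text
time_s: 18.05
eef_pos: [0.6246, -0.1843, 0.1925]
eef_rot: [0.567, -0.421, 0.568, 0.423]
wrist_force: [0.6, 0.4, -0.4]
opening: 0.55
```

```bash
python3 - <<'E'
from h import *
m=dict(np.load('pics/w10.png.npz')); m={k:(v if v.ndim else float(v)) for k,v in m.items()}
print(ray('wrist',[(310,225),(326,225),(327,262),(310,262)],.086,m).mean(0))
st()
E
```

```text
[0.63679203 0.24790646 0.086     ]
t 18.05 pos [ 624.6 -184.3  192.5] yaw 73.2 op 0.55 F [ 0.6  0.4 -0.4] q [-0.47  0.39  1.44 -0.    1.31 -1.75]
```

Emit:
step_arm(
  xyz=[
    [0,-30,0],
    [1,-60,-10],
    [1,-68,-25],
    [1,-69,-25],
    [1,-69,-25],
  ],
  spin=[0,0,0,0,0],
  fingers=[55,55,55,55,55],
)

```text
time_s: 18.55
eef_pos: [0.6261, -0.2494, 0.1675]
eef_rot: [0.568, -0.42, 0.569, 0.422]
wrist_force: [1.1, 0.4, -0.3]
opening: 0.551
```

```bash
python3 - <<'E'
from h import *
st(); im,m=wsnap('w11.png'); st()
t=im[:,:,::-1]
cv2.imwrite('pics/w11a.png',cv2.resize(t[190:280,270:370],None,fx=6,fy=6,interpolation=cv2.INTER_CUBIC))
E
```

```text
t 18.55 pos [ 626.1 -249.4  167.5] yaw 73.1 op 0.551 F [ 1.1  0.4 -0.3] q [-0.55  0.46  1.4   0.    1.28 -1.83]
t 18.6 pos [ 626.8 -249.2  168.6] yaw 73.1 op 0.551 F [0.3 0.8 0.7] q [-0.55  0.46  1.4   0.    1.28 -1.83]
```

View pics/w11.png

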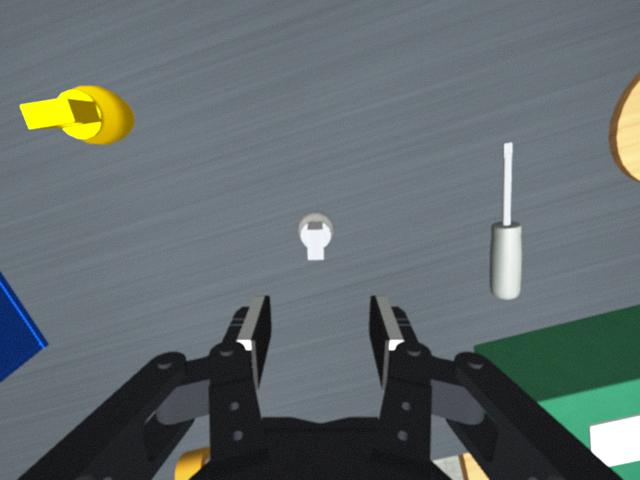

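View pics/w11a.png

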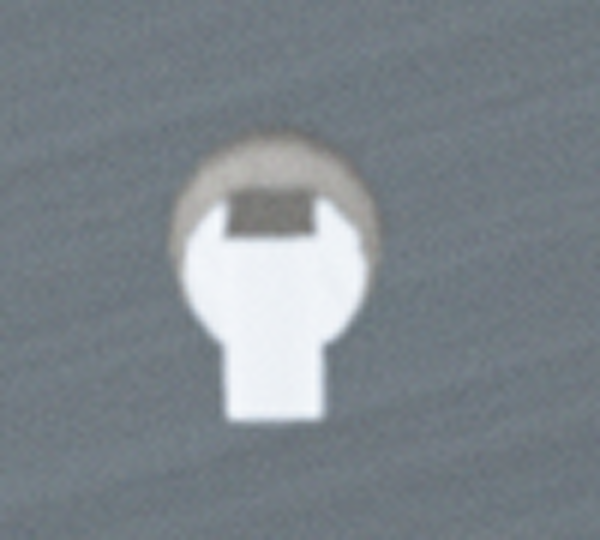

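```bash
python3 - <<'E'
from h import *
m=dict(np.load('pics/w11.png.npz')); m={k:(v if v.ndim else float(v)) for k,v in m.items()}
p=(np.array([(224,240),(316,237),(326,418),(228,421)])+.5)/6+[270,190]-.5
w=ray('wrist',p,.058,m); print(w.mean(0)); d=w[2]-w[1]+w[3]-w[0]; print(np.linalg.norm(np.roll(w,-1,0)-w,axis=1),np.degrees(np.arctan2(d[1],d[0])))
E
```

```text
[ 0.6267174  -0.25159889  0.058     ]
[0.01151433 0.02439101 0.01264575 0.02437549] -15.078695376254156
```

Emit:
step_arm(
  xyz=[
    [0,-3,-30],
    [0,-3,-60],
    [0,-3,-85],
    [0,-3,-102],
    [0,-3,-112],
    [0,-3,-116],
    [0,-3,-117],
    [0,-3,-117],
    [0,-3,-117],
  ],
  spin=[0.02,0.02,0.02,0.02,0.02,0.02,0.02,0.02,0.02],
  fingers=[55,55,55,55,55,55,55,55,55],
)

```text
time_s: 19.5
eef_pos: [0.6278, -0.2543, 0.0536]
eef_rot: [0.564, -0.427, 0.564, 0.426]
wrist_force: [-1.0, -0.3, -0.6]
opening: 0.55
```

Emit:
step_arm(
  xyz=[
    [0,0,0],
    [0,0,0],
    [0,0,0],
    [0,0,0],
    [0,0,0],
    [0,0,0],
    [0,0,0],
    [0,0,0],
  ],
  spin=[0,0,0,0,0,0,0,0],
  fingers=[40,30,20,10,3,3,3,3],
)

```text
time_s: 20.3
eef_pos: [0.6272, -0.2539, 0.0526]
eef_rot: [0.564, -0.427, 0.564, 0.426]
wrist_force: [0.1, 0.4, 3.1]
opening: 0.119
```

```bash
python3 - <<'E'
from h import *
st(); wsnap('w12.png'); st()
E
```

```text
t 20.3 pos [ 627.2 -253.9   52.6] yaw 74.2 op 0.119 F [0.1 0.4 3.1] q [-0.56  0.6   1.45  0.    1.09 -1.85]
t 20.35 pos [ 627.2 -253.9   52.6] yaw 74.2 op 0.118 F [ 0.8 -0.1  3.1] q [-0.56  0.6   1.45  0.    1.09 -1.85]
```

View pics/w12.png

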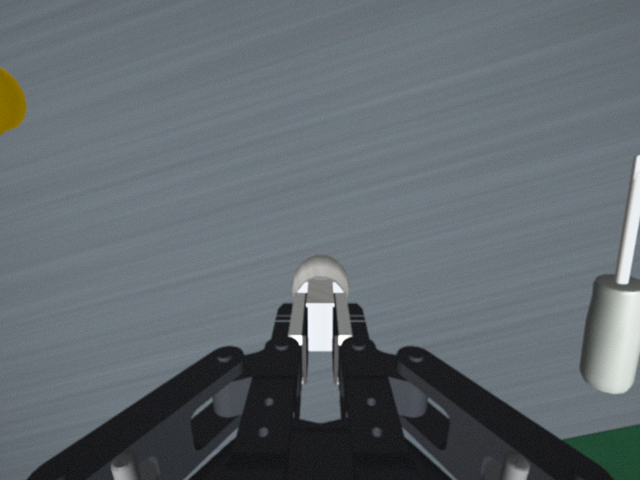

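The small link is gripped. Lifting and carrying.

Emit:
step_arm(
  xyz=[
    [0,0,8],
    [0,0,20],
    [0,0,45],
    [0,0,80],
    [0,0,115],
    [0,0,135],
    [0,0,140],
    [0,0,140],
  ],
  spin=[0,0,0,0,0,0,0,0],
  fingers=[3,3,3,3,3,3,3,3],
)

```text
time_s: 21.15
eef_pos: [0.6272, -0.254, 0.1933]
eef_rot: [0.564, -0.427, 0.564, 0.426]
wrist_force: [-0.3, -0.6, -1.9]
opening: 0.129
```

Emit:
step_arm(
  xyz=[
    [-5,12,0],
    [-14,36,0],
    [-28,70,0],
    [-42,105,0],
    [-56,140,0],
    [-70,175,0],
    [-84,210,0],
    [-98,245,0],
    [-112,278,0],
    [-124,305,0],
  ],
  spin=[0,0,0,0,0,0,0,0,0,0],
  fingers=[3,3,3,3,3,3,3,3,3,3],
)

```text
time_s: 22.15
eef_pos: [0.5, 0.0537, 0.1902]
eef_rot: [0.563, -0.426, 0.565, 0.428]
wrist_force: [-0.7, 0.7, -1.8]
opening: 0.121
```

```bash
python3 - <<'E'
from h import *
st()
E
```

```text
t 22.15 pos [500.   53.7 190.2] yaw 74.3 op 0.121 F [-0.7  0.7 -1.8] q [-0.13  0.08  1.83  0.    1.23 -1.43]
```

Emit:
step_arm(
  xyz=[
    [-8,22,0],
    [-19,50,0],
    [-30,82,0],
    [-38,104,0],
    [-42,113,0],
    [-43,116,0],
    [-43,116,0],
    [-43,116,0],
  ],
  spin=[0,0,0,0,0,0,0,0],
  fingers=[3,3,3,3,3,3,3,3],
)

```text
time_s: 22.95
eef_pos: [0.4602, 0.1664, 0.192]
eef_rot: [0.564, -0.426, 0.564, 0.426]
wrist_force: [-0.4, 0.8, -1.5]
opening: 0.123
```

```bash
python3 - <<'E'
from h import *
st(); wsnap('w13.png'); st()
E
```

```text
t 22.95 pos [460.2 166.4 192. ] yaw 74.2 op 0.123 F [-0.4  0.8 -1.5] q [ 0.1   0.04  1.87 -0.    1.23 -1.19]
t 23.0 pos [460.3 166.3 192.1] yaw 74.1 op 0.123 F [ 0.5  0.5 -1.1] q [ 0.1   0.04  1.87 -0.    1.23 -1.19]
```

View pics/w13.png

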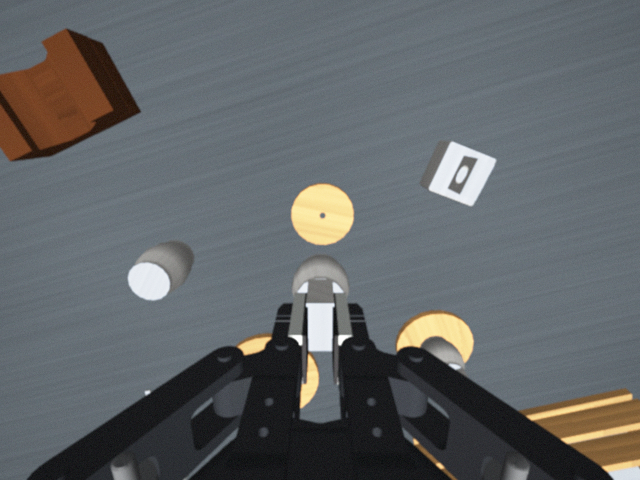

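Emit:
step_arm(
  xyz=[
    [-2,3,-20],
    [-2,3,-50],
    [-2,3,-80],
    [-2,3,-102],
    [-2,3,-114],
    [-2,3,-118],
    [-2,3,-118],
    [-2,3,-118],
  ],
  spin=[0,0,0,0,0,0,0,0],
  fingers=[3,3,3,3,3,3,3,3],
)

```text
time_s: 23.8
eef_pos: [0.4591, 0.1702, 0.0754]
eef_rot: [0.565, -0.427, 0.563, 0.426]
wrist_force: [0.5, 0.3, -1.2]
opening: 0.124
```

```bash
python3 - <<'E'
from h import *
st(); snap('scene','s14.png'); st()
import cv2
s=cv2.imread('pics/s14.png')[200:350,360:520]; cv2.imwrite('pics/s14z.png',cv2.resize(s,None,fx=4,fy=4))
E
```

```text
t 23.8 pos [459.1 170.2  75.4] yaw 74.2 op 0.124 F [ 0.5  0.3 -1.2] q [ 0.11  0.22  1.94 -0.    0.98 -1.18]
t 23.85 pos [459.1 170.3  75.5] yaw 74.2 op 0.121 F [ 0.2  0.4 -1.2] q [ 0.11  0.22  1.94 -0.    0.98 -1.18]
```

View pics/s14z.png

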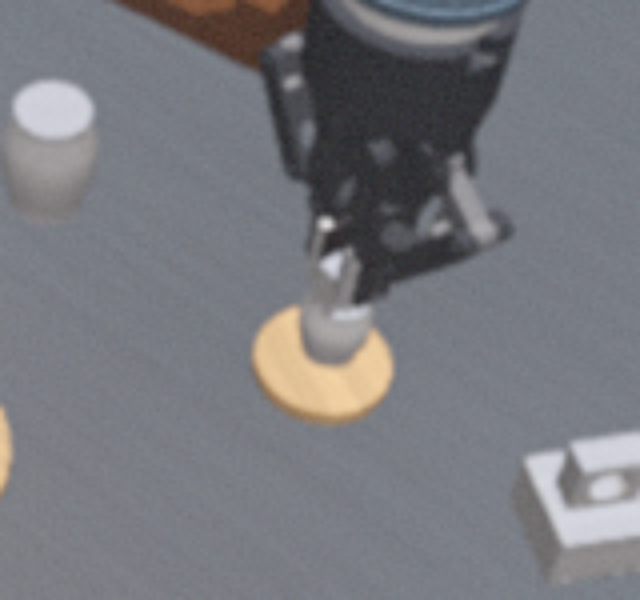

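Emit:
step_arm(
  xyz=[
    [0,0,-4],
    [0,0,-7],
    [0,0,-9],
    [0,0,-10],
    [0,0,-10],
  ],
  spin=[0,0,0,0,0],
  fingers=[3,3,3,3,3],
)

```text
time_s: 24.35
eef_pos: [0.458, 0.1703, 0.0645]
eef_rot: [0.564, -0.427, 0.564, 0.427]
wrist_force: [-1.2, -0.7, 3.2]
opening: 0.121
```

Contact at the expected height, with wrist force z at +3 N. Releasing.

Emit:
step_arm(
  xyz=[
    [0,0,0],
    [0,0,0],
    [0,0,0],
    [0,0,0],
    [0,0,0],
    [0,0,0],
  ],
  spin=[0,0,0,0,0,0],
  fingers=[18,28,40,50,50,50],
)

```text
time_s: 24.95
eef_pos: [0.458, 0.1702, 0.0643]
eef_rot: [0.564, -0.427, 0.564, 0.427]
wrist_force: [-0.0, 0.9, -0.1]
opening: 0.5
```

Emit:
step_arm(
  xyz=[
    [0,0,15],
    [0,0,40],
    [0,0,80],
    [0,0,120],
    [0,0,130],
    [0,0,130],
    [0,0,130],
  ],
  spin=[0,0,0,0,0,0,0],
  fingers=[50,50,50,50,50,50,50],
)

```text
time_s: 25.65
eef_pos: [0.4573, 0.1701, 0.1931]
eef_rot: [0.564, -0.426, 0.564, 0.427]
wrist_force: [-0.5, 0.2, -0.3]
opening: 0.501
```

```bash
python3 - <<'E'
from h import *
st(); wsnap('w15.png'); st()
E
```

```text
t 25.65 pos [457.3 170.1 193.1] yaw 74.2 op 0.501 F [-0.5  0.2 -0.3] q [ 0.11  0.04  1.87 -0.    1.24 -1.18]
t 25.7 pos [456.8 170.1 192.5] yaw 74.2 op 0.503 F [ 0.3 -0.  -0.1] q [ 0.11  0.04  1.87 -0.    1.24 -1.18]
```

View pics/w15.png

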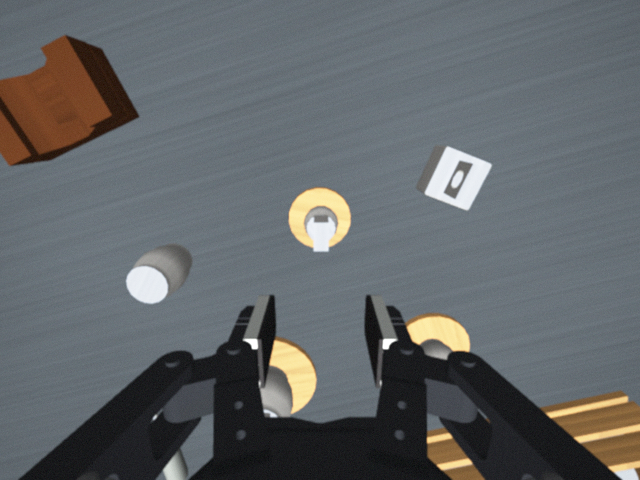

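The small link stands on its stand, tang at (320,235). I'll move the arm aside and do a last check from the fixed cameras.

Emit:
step_arm(
  xyz=[
    [0,-20,30],
    [0,-60,50],
    [-10,-105,60],
    [-15,-150,60],
    [-20,-195,60],
    [-20,-240,60],
    [-20,-285,60],
    [-20,-330,60],
    [-20,-375,60],
    [-20,-400,60],
  ],
  spin=[0,0,0,0,0,0,0,0,0,0],
  fingers=[50,50,50,50,50,50,50,50,50,50],
)

```text
time_s: 26.7
eef_pos: [0.4368, -0.2325, 0.252]
eef_rot: [0.564, -0.425, 0.565, 0.427]
wrist_force: [0.8, 0.1, -0.4]
opening: 0.499
```

```bash
python3 - <<'E'
from h import *
st(); snap('top','t16.png'); snap('scene','s16.png')
E
```

```text
t 26.7 pos [ 436.8 -232.5  252. ] yaw 74.1 op 0.499 F [ 0.8  0.1 -0.4] q [-0.73 -0.01  1.79 -0.    1.36 -2.02]
```

View pics/t16.png

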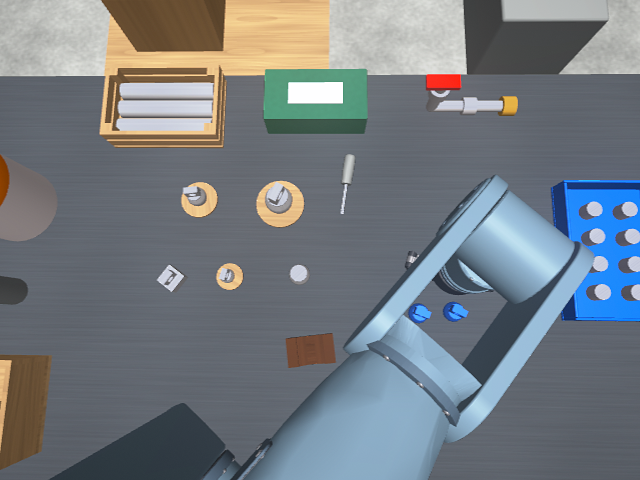

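View pics/s16.png

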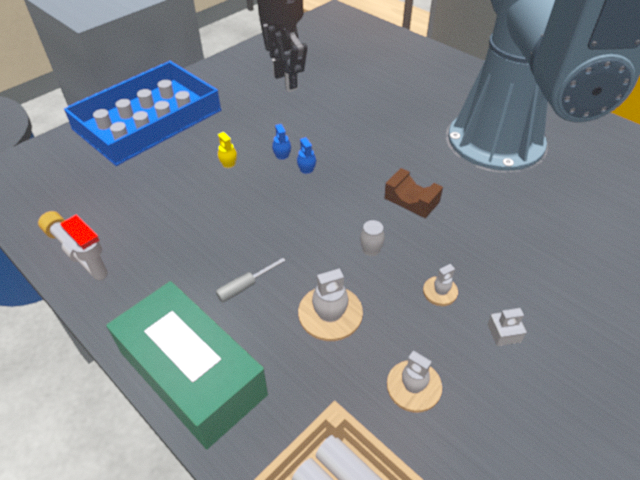

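All three links stand upright on their stands: scene view (330,300), (416,375), (443,282). The barrel (372,236), block (508,326) and scraper (250,280) are where they started, and the arm is clear.

```bash
python3 - <<'E'
from h import *
from bench import hand_in
a=cv2.imread('pics/scene0.png',0);b=cv2.imread('pics/s16.png',0)
for n,(x0,y0,x1,y1) in {'barrel':(355,215,390,258),'block':(485,305,530,350),'scraper':(210,255,290,305)}.items():
    (dx,dy),r=cv2.phaseCorrelate(a[y0:y1,x0:x1].astype(np.float32),b[y0:y1,x0:x1].astype(np.float32)); print(n,round(dx,2),round(dy,2),round(r,2))
m=dict(np.load('pics/w15.png.npz')); m={k:(v if v.ndim else float(v)) for k,v in m.items()}
print('small',ray('wrist',[(313,222),(327,222),(328,251),(314,251)],.070,m).mean(0))
print(hand_in())
E
```

```text
barrel 0.12 0.46 0.97
block 0.38 0.48 0.9
scraper 0.06 -0.01 1.12
small [0.45737569 0.17207669 0.07      ]
the job is handed in; nothing more can be done
None
```

I stood all three links on their stands in order (large, medium, small) and handed the job in at about 27 s of the 96 s allowed. I gripped each by its tang and lowered it until the wrist force showed contact before opening the fingers.

**Link positions:** measured with the wrist camera after release, each axis was 2–3 mm from its stand's middle, against a limit of 15 mm.

| Link | Measured x, y (m) | Stand x, y (m) |
|---|---|---|
| Large | 0.627, 0.062 | 0.626, 0.060 |
| Medium | 0.637, 0.248 | 0.635, 0.248 |
| Small | 0.457, 0.172 | 0.4575, 0.169 |

**Other parts:** the plain barrel, eye block and scraper shifted less than 0.7 pixel between the first and last pictures, so they did not move noticeably.

**Final state:** in the last pictures all three links look upright and the arm is clear of everything. I judged uprightness by eye and did not measure tilt. No check failed. The only disagreement was 2–3 mm between the fixed cameras and the wrist camera, about what the stated calibration allows.

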